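# Refit the bowl of an air-line filter

## Task

The head of the workshop's air-line filter is clamped upside down in the bench vise: refit its bowl (the smaller of the two, the one with two lugs at its mouth). Lower it mouth down over the filter element with its lugs in the two slots of the head, push it down against the sprung seal until the lugs are under the ledges, twist it clockwise seen from above, about a quarter turn, until it meets the stop and clicks up into its lock, and let go. Use light hand pressure, never force it, and leave everything else on the bench where it is.

Things in the scene. Friction and masses are not known exactly. Their poses are not given: they have to be found in the camera images.
- bowl: The bowl to fit: plain grey round guard, 46 mm across, standing mouth down on the bench, domed closed end up (dome top 84 mm above the mouth, then a 15 mm thick drain knob to 99 mm). Hollow, 38 mm inside, for 40 mm from the mouth. Two pairs of pale sight slots face +y and -y. 0.13 to 0.21 kg. Origin: centre of the mouth, on the axis; z up to the closed end; half a turn about z makes no difference.
- bowl_grip (a point): Point on the bowl's axis, 58 mm above its mouth, where to hold it: the guard is smooth and round (46 mm) from 40 to 74 mm above the mouth, so take it across the diameter in any direction. A firm grip (60 N) does no harm. Axes as the bowl's.
- bowl_lug (a point): Outer end of the lug on the bowl's +x side. Two equal lugs stand out at the mouth, along the bowl's +x and -x: each 11 mm wide, from the mouth edge to 4.5 mm above it, reaching 30 mm from the axis.
- vise: Dark iron bench vise, bolted down, place and angle differ each time; jaws 92 mm wide, tops 125 mm above the bench. It grips the light grey filter head rigidly, upside down: a block 62 x 70 mm with a brass port at each side, its round collar open upwards. Origin: on the bench, below the collar's axis; x across the jaws (tommy bar at -x, 145 mm out, 140 mm long, 85 mm high), y along them, z up.
- head_axis (a point): Point of the vise on the axis of the head's collar, 161 mm above the bench. How high the head was clamped is NOT measured: the collar's flat top lies anywhere from 146 to 176 mm above the bench, so feel for it. Collar 76 mm across, bore 52 mm. In its middle the white filter element with black cap, 26 mm across, reaches 12 mm above the collar's top. Axes as the vise's.
- slot (a point): Point of the vise in line with the middle of one of the two opposite slots, 28 mm from the axis, 80 degrees counter-clockwise (seen from above) from the vise's +x. The slots are cut down through the collar, 42 degrees wide (18 mm at the bore), 33.5 mm out from the axis, a dark dot on the rim at each. To enter, the bowl's lugs point at the slots. From each a groove runs clockwise under a ledge.
- pocket (a point): Point of the vise in line with one of the two lock pockets, 28 mm from the axis on the vise's +x side. Below the collar's top: ledge underside 9 mm, groove floor 16 mm. At the groove's clockwise end the ledge is cut away 2.8 mm higher (the pocket); a fixed stop ends the turn about 3 degrees past it. Locked, the bowl's x is along the vise's x, either way round, and the lugs sit up in the pockets.
- seal (a joint): How far the sprung rubber seal in the bore is pushed down by the bowl's mouth, m. Free (0) it lies 9.5 mm below the collar's top. It gives from 4 N on, 2 N more per mm. At 4 mm (12 N) the lugs clear the ledges; at 6.5 mm (17 N) they meet the rigid groove floor. Reads 1 to 1.5 mm with the bowl locked and let go, about 4 mm with lugs under the ledges short of the pockets, 0 if unlocked.
- big_bowl: Not wanted: the larger bowl of another unit, same looks but 62 mm across and 125 mm tall, with a screw thread and no lugs, standing mouth down. It and the bowl to fit may change places. Origin: centre of its underside.
- spanner: Bystander: flat steel spanner lying on the bench, 170 mm long, 6 mm thick; origin under its middle, x along it.
- pedal: Bystander: bicycle pedal lying flat, 95 x 90 x 25 mm, black with aluminium side plates; origin under its centre.
- sprocket: Bystander: toothed steel sprocket lying flat, 100 mm across, 4 mm thick; origin under its centre.
- old_element: Bystander: used brown filter element standing on the bench, 28 mm across, 38 mm tall; origin under its centre.
- oil: Bystander: white oil bottle with a black cap, 48 mm across, 130 mm tall; origin under its centre.
- spray: Bystander: plain grey spray can, 54 mm across, 170 mm tall; origin under its centre.
Things that resemble listed ones, but are neither listed nor needed, are in the scene too. Leave any pink or red look-alike of the bowl alone.

How it is judged:
By the outcome, as a careful person would: the job done as asked, in the order asked, and still so for the second after the job is handed in, with the robot touching nothing.
It also fails if it takes over 58 s, if anything falls off the work surface, if the arm or the gripper's body presses on something with over 40 N, if the wrist force passes 120 N, or if a joint passes its speed limit or range.

## Robot

A 6-joint arm with a two-finger parallel gripper is mounted at the origin on the work surface. World frame = base frame: x ahead of the robot, y to its left, z up, the work surface at z = 0. Lengths are in m, angles in rad, forces in N, time in s.
With the tool pointing down it reaches from about 0.325 to 0.775 m from the base axis. Payload 5.5 kg.
Tool frame: the origin (TCP) lies between the finger pads; the fingertips stand 8 mm ahead of it and the grasp point (between the pads) lies 11 mm behind it (tcp_to_tips is the distance from the TCP to the fingertips, in m); z points along the fingers, y is the direction in which the jaws open and shut (so a half turn about z gives the same grasp; the last joint's range is limited). The gripper opens to 88 mm and grips with 3 to 60 N. Pads are 20 mm wide; open, the fingers measure 115 mm over their backs; the gripper's body (75 mm by 178 mm) begins 61 mm behind the grasp point.
Start: joints at [-1.288, 0.091, 1.231, -0, 1.82, -0.057], TCP at [0.2, -0.566, 0.231] pointing down, gripper open.
Joint ranges: [-2.87, 2.87], [-0.86, 2.18], [0.17, 2.46], [-1.51, 4.65], [0.06, 2.69], [-2.65, 2.65]. Speed limits (rad/s): [2.57, 2.57, 3.01, 3.14, 3.14, 3.14].

## Interface

Orientations are given as a unit quaternion [w, x, y, z].
In Python, from bench import * gives the robot as it stands. Calls block until the motion is done:
- move_to(position, orientation): joint-space move of the TCP to a pose.
- move_l(position, speed=0.15, orientation=None): straight line of the TCP; orientation=None keeps the orientation; speed is the mean speed in m/s.
- movej(angles): joint-space move.
- gripper_open() and close(): open the fingers fully, or close them until they stop; the grip force is fixed at half the most.
- hold(seconds).
- inverse_kinematics(position, orientation): joint angles nearest the present ones, or None.
- state(): the state.
- get_image(name): name is "side" or "top" or "wrist"; returns a dict with "frame" (420x560x3 uint8, blue, green, red), "depth" (420x560 float32, m along the optical axis (not along the pixel's ray), 0 where there is no reading), "camera_matrix" (3x3 intrinsics, pixels), "view" (4x4, takes a point from world to camera coordinates). Camera axes: x right, y up, looking along -z (the intrinsics and any distortion apply to the point x, -y, -z); pixel columns grow to the right and rows downward; lengths in m; the calibration is good to about 2 mm. A picture is of the moment at which its call begins.
A pose or a line that the arm cannot do raises IKError and nothing moves.
- job_done(): hands the job in, once; it reports no verdict.
The state is a dict: "time": time; "joint_pos": joint angles; "dq": joint speeds; "joint_torque": joint torques, N m; "ee_pos": TCP position; "ee_rot": TCP orientation; "ft_force": force on the tool from outside, world axes, zero at the start; "moment": the same for the moment, N m; "finger_gap": finger opening in m.
Only numpy, scipy, OpenCV 4.12 (cv2) and the standard library are available. Lean on these libraries where they do the work, as an engineer would, in place of code of your own. Each camera call takes 0.05 s, during which the arm holds its last target.

## Working session

There is one attempt and no reset: what is moved stays moved. The work goes in short steps, each a Python script; the robot and the scene stay as the last script left them, time stands still between calls to the robot, and variables do not carry over. Pictures are saved under pics/ and viewed, and the job is handed in when it is done.

```bash
ls; mkdir -p pics
python3 - <<'E'
from bench import *
import cv2,pickle
for n in("side","top"):
    im=get_image(n); cv2.imwrite(f"pics/{n}0.png",im["frame"]); pickle.dump(im,open(f"pics/{n}0.pkl","wb"))
    print(n,im["camera_matrix"].tolist(),im["view"].round(3).tolist(),[k for k in im])
s=state();print({k:(v if not hasattr(v,'round') else v.round(3)) for k,v in s.items()})
E
```

```text
pics
side [[412.9505056393891, 0.0, 285.0420364136286], [0.0, 412.9505056393891, 208.2553423054084], [0.0, 0.0, 1.0]] [[-0.999, -0.051, -0.013, 0.508], [0.03, -0.759, 0.651, -0.083], [-0.044, 0.65, 0.759, -0.975], [0.0, 0.0, 0.0, 1.0]] ['frame', 'depth', 'camera_matrix', 'view']
top [[504.6301216614923, 0.0, 285.38960607397627], [0.0, 504.6301216614923, 218.37134437243034], [0.0, 0.0, 1.0]] [[-0.083, -0.997, 0.0, 0.027], [0.973, -0.081, 0.218, -0.536], [-0.218, 0.019, 0.976, -1.266], [0.0, 0.0, 0.0, 1.0]] ['frame', 'depth', 'camera_matrix', 'view']
{'time': 0.1, 'joint_pos': array([-1.288,  0.092,  1.232,  0.   ,  1.82 , -0.057]), 'dq': array([-0.001, -0.   , -0.   , -0.001,  0.   ,  0.001]), 'joint_torque': array([ 4.0000e-03, -4.4785e+01, -4.0757e+01,  7.0000e-02,  2.8000e-02,
       -0.0000e+00]), 'ee_pos': array([ 0.2  , -0.565,  0.23 ]), 'ee_rot': array([-0.001,  0.986,  0.169, -0.   ]), 'ft_force': array([0.578, 0.702, 0.092]), 'moment': array([-0.046,  0.02 , -0.012]), 'finger_gap': 0.08795121730719668}
```

View pics/top0.png

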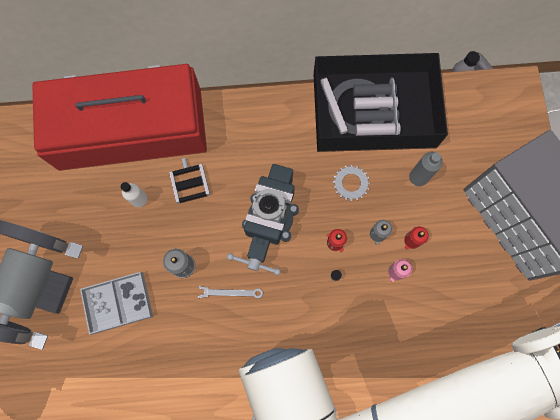

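View pics/side0.png

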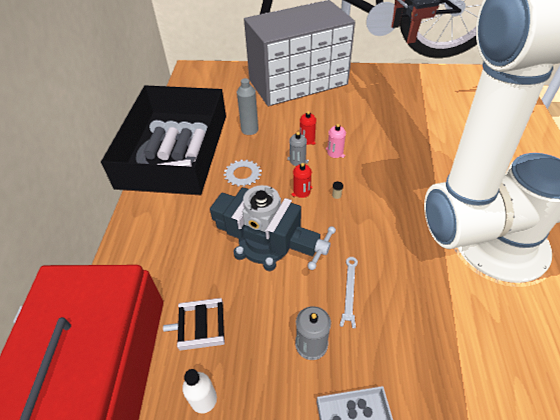

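Candidates for the bowl in the top view:
- Grey (381,231), small: this fits the description.
- Grey (177,262), larger: the big bowl.
- Red (337,240) and (417,237), pink (401,270): look-alikes to leave alone.
- Grey (425,168): the spray can.

I choose (381,231) and will check it in close crops.

```bash
cat > h.py <<'E'
import numpy as np,cv2,pickle
def world(im,mask=None):
    K=im["camera_matrix"];d=im["depth"];V=im["view"]
    v,u=np.mgrid[:d.shape[0],:d.shape[1]]
    x=(u-K[0,2])*d/K[0,0];y=-(v-K[1,2])*d/K[1,1]
    P=np.stack([x,y,-d],-1)
    R=V[:3,:3];t=V[:3,3]
    return (P-t)@R
def proj(im,p):
    c=im["view"][:3,:3]@np.asarray(p)+im["view"][:3,3];K=im["camera_matrix"]
    return K[0,0]*c[0]/-c[2]+K[0,2],K[1,1]*-c[1]/-c[2]+K[1,2]
E
python3 - <<'E'
from h import *
t=pickle.load(open("pics/top0.pkl","rb"));s=pickle.load(open("pics/side0.pkl","rb"))
a=cv2.resize(t["frame"][205:285,320:440],None,fx=5,fy=5,interpolation=2)[:400]
b=cv2.resize(t["frame"][155:275,220:340],None,fx=5,fy=5,interpolation=2)
c=cv2.resize(s["frame"][105:205,265:365],None,fx=4,fy=4,interpolation=2)
d=cv2.resize(s["frame"][175:275,205:345],None,fx=4,fy=4,interpolation=2)
cv2.imwrite("pics/c1.png",a);cv2.imwrite("pics/c2.png",b);cv2.imwrite("pics/c3.png",c);cv2.imwrite("pics/c4.png",d)
W=world(t)
for n,(u,v) in dict(bowl=(381,231),knob=(384,223),red1=(337,240),red2=(417,237),pink=(401,270),coll=(268,205),old=(336,275),spr=(428,160)).items():
    print(n,W[v,u].round(4))
E
```

```text
bowl [ 0.4771 -0.2579  0.0864]
knob [ 0.4973 -0.2682  0.0863]
red1 [ 0.4635 -0.1435  0.085 ]
red2 [ 0.4546 -0.3483  0.0833]
pink [ 0.3742 -0.2966  0.0823]
coll [0.5483 0.0237 0.1697]
old [ 0.3796 -0.1367  0.0385]
spr [ 0.6369 -0.3855  0.1471]
```

View pics/c1.png

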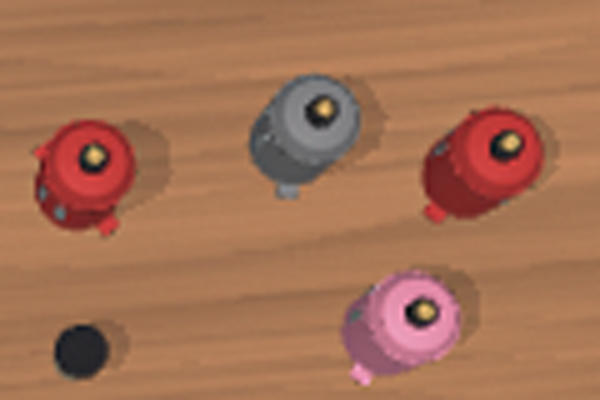

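View pics/c2.png

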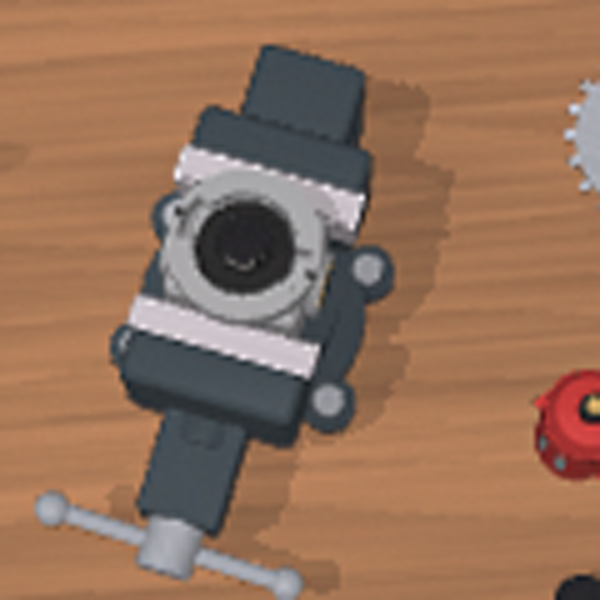

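View pics/c3.png

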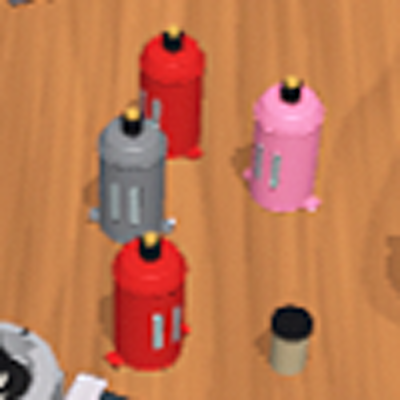

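View pics/c4.png

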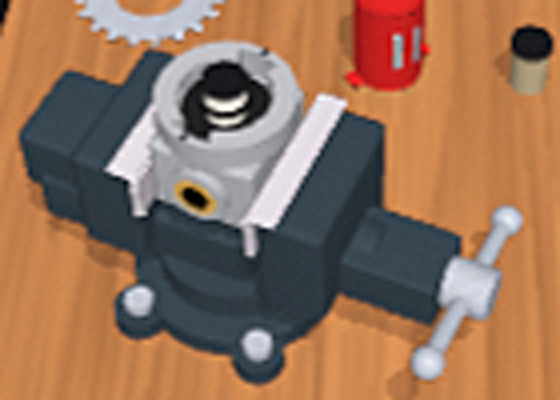

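The grey one at (381,231) is small and has two pale lugs at its mouth (side view about (289,159) and (307,161)). The others are red or pink, or the larger lugless bowl. Next I'll measure.

```bash
cat >> h.py <<'E'
from scipy.optimize import least_squares
def circ(p,r=None):
    c0=p.mean(0)
    if r is None:
        f=lambda q:np.hypot(p[:,0]-q[0],p[:,1]-q[1])-q[2]; q0=[*c0,.03]
    else:
        f=lambda q:np.hypot(p[:,0]-q[0],p[:,1]-q[1])-r; q0=c0
    s=least_squares(f,q0,loss='soft_l1',f_scale=.001); return s.x,np.abs(s.fun).mean()
E
python3 - <<'E'
from h import *
for n in("top","side"):
    im=pickle.load(open(f"pics/{n}0.pkl","rb"));W=world(im).reshape(-1,3);F=im["frame"].reshape(-1,3).astype(int)
    ok=im["depth"].ravel()>0
    near=ok&(np.hypot(W[:,0]-.483,W[:,1]+.262)<.045)
    b=W[near&(W[:,2]>.02)&(W[:,2]<.07)&(F.max(1)-F.min(1)<25)]
    print(n,"bowl wall",len(b),circ(b[:,:2],.023),circ(b[:,:2]))
    k=W[near&(W[:,2]>.09)];print("knob",len(k),k.mean(0) if len(k) else 0, k[:,2].max() if len(k) else 0)
    l=W[near&(W[:,2]>.002)&(W[:,2]<.0075)&(F.max(1)-F.min(1)<30)];print("lug",l.round(4).tolist()[:20])
    c=W[ok&(np.hypot(W[:,0]-.548,W[:,1]-.024)<.05)&(W[:,2]>.13)]
    h,e=np.histogram(c[:,2],np.arange(.13,.2,.002));print("z",dict(zip(e.round(3).tolist(),h.tolist())))
E
```

```text
top bowl wall 76 (array([ 0.48661067, -0.26591295]), np.float64(0.0003921973137136014)) (array([ 0.48669845, -0.26601048,  0.02311263]), np.float64(0.0003899836647860746))
knob 28 [ 0.48631152 -0.26547978  0.09593936] 0.10339793869519
lug [[0.5209, -0.268, 0.0026], [0.4857, -0.2437, 0.0073], [0.4724, -0.2484, 0.0021], [0.4655, -0.2549, 0.0068], [0.4628, -0.2576, 0.005], [0.4626, -0.2603, 0.0052], [0.4606, -0.255, 0.003], [0.4602, -0.2574, 0.0044], [0.4599, -0.2631, 0.0032], [0.457, -0.2594, 0.0063]]
z {0.13: 11, 0.132: 10, 0.134: 7, 0.136: 17, 0.138: 25, 0.14: 27, 0.142: 41, 0.144: 53, 0.146: 84, 0.148: 63, 0.15: 37, 0.152: 51, 0.154: 72, 0.156: 127, 0.158: 98, 0.16: 27, 0.162: 6, 0.164: 9, 0.166: 12, 0.168: 33, 0.17: 24, 0.172: 3, 0.174: 0, 0.176: 1, 0.178: 0, 0.18: 0, 0.182: 0, 0.184: 0, 0.186: 0, 0.188: 0, 0.19: 0, 0.192: 0, 0.194: 0, 0.196: 0}
side bowl wall 221 (array([ 0.4871017 , -0.26807445]), np.float64(0.001100386158377095)) (array([ 0.48721072, -0.26696897,  0.02209521]), np.float64(0.001074261533202881))
knob 24 [ 0.4868891  -0.26529885  0.09559641] 0.10009459422891001
lu
[... 196 characters left out ...]
, -0.2649, 0.0055], [0.5086, -0.2617, 0.0029], [0.4635, -0.2617, 0.0045], [0.4608, -0.2601, 0.006], [0.5054, -0.2534, 0.0069], [0.5027, -0.2552, 0.0053], [0.4663, -0.2579, 0.0041], [0.4635, -0.2545, 0.0074], [0.4607, -0.2578, 0.0043], [0.5026, -0.2522, 0.0043], [0.4997, -0.2506, 0.0059], [0.4969, -0.2496, 0.0069], [0.4996, -0.2484, 0.0041]]
z {0.13: 27, 0.132: 40, 0.134: 18, 0.136: 24, 0.138: 20, 0.14: 37, 0.142: 38, 0.144: 48, 0.146: 96, 0.148: 90, 0.15: 39, 0.152: 39, 0.154: 102, 0.156: 245, 0.158: 103, 0.16: 10, 0.162: 6, 0.164: 4, 0.166: 17, 0.168: 51, 0.17: 26, 0.172: 0, 0.174: 0, 0.176: 0, 0.178: 0, 0.18: 0, 0.182: 0, 0.184: 0, 0.186: 0, 0.188: 0, 0.19: 0, 0.192: 0, 0.194: 0, 0.196: 0}
```

```bash
cat >> h.py <<'E'
def qd(a):
    a=np.radians(a); return [0,np.cos(a/2),np.sin(a/2),0]
def J(a): return None
E
python3 - <<'E'
from bench import *
from h import *
for a in(90,70,110,-90,-70,19.5,160,0,-20):
    for p in([.487,-.266,.069],[.548,.024,.215]):
        q=inverse_kinematics(p,qd(a)); print(a,p,None if q is None else np.round(q,2))
im=get_image("wrist");print(im["camera_matrix"].round(1).tolist())
s=state();V=im["view"];C=-V[:3,:3].T@V[:3,3];print("cam",C,"look",-V[2,:3],"ee",s["ee_pos"])
E
```

```text
90 [0.487, -0.266, 0.069] [-0.56 -0.    1.61 -0.    1.53 -0.56]
90 [0.548, 0.024, 0.215] [-0.02 -0.05  1.4  -0.    1.79 -0.02]
70 [0.487, -0.266, 0.069] [-0.56 -0.    1.61 -0.    1.53 -0.21]
70 [0.548, 0.024, 0.215] [-0.02 -0.05  1.4  -0.    1.79  0.33]
110 [0.487, -0.266, 0.069] [-0.56 -0.    1.61 -0.    1.53 -0.91]
110 [0.548, 0.024, 0.215] [-0.02 -0.05  1.4  -0.    1.79 -0.37]
-90 [0.487, -0.266, 0.069] [-0.56 -0.    1.61 -0.    1.53  2.58]
-90 [0.548, 0.024, 0.215] None
-70 [0.487, -0.266, 0.069] [-0.56 -0.    1.61 -0.    1.53  2.23]
-70 [0.548, 0.024, 0.215] None
19.5 [0.487, -0.266, 0.069] [-0.56 -0.    1.61 -0.    1.53  0.67]
19.5 [0.548, 0.024, 0.215] [-0.02 -0.05  1.4  -0.    1.79  1.21]
160 [0.487, -0.266, 0.069] [-0.56 -0.    1.61 -0.    1.53 -1.78]
160 [0.548, 0.024, 0.215] [-0.02 -0.05  1.4  -0.    1.79 -1.24]
0 [0.487, -0.266, 0.069] [-0.56 -0.    1.61 -0.    1.53  1.01]
0 [0.548, 0.024, 0.215] [-0.02 -0.05  1.4  -0.    1.79  1.55]
-20 [0.487, -0.266, 0.069] [-0.56 -0.    1.61 -0.    1.53  1.36]
-20 [0.548, 0.024, 0.215] [-0.02 -0.05  1.4  -0.    1.79  1.9 ]
[[341.9, 0.0, 291.7], [0.0, 341.9, 215.1], [0.0, 0.0, 1.0]]
cam [ 0.26747545 -0.54275866  0.38365732] look [-0.24787339 -0.08644485 -0.96492801] ee [ 0.19990873 -0.56549008  0.22976487]
```

Run:
```python
from bench import *
from h import *
move_to([.548,.024,.31],qd(90))
im=get_image("wrist");pickle.dump(im,open("pics/wv.pkl","wb"));cv2.imwrite("pics/wv.png",im["frame"])
print(state()["time"])
move_to([.487,-.266,.24],qd(90))
im=get_image("wrist");pickle.dump(im,open("pics/wb.pkl","wb"));cv2.imwrite("pics/wb.png",im["frame"])
print(state()["time"])
```

```text
2.65
3.8667
```

View pics/wv.png

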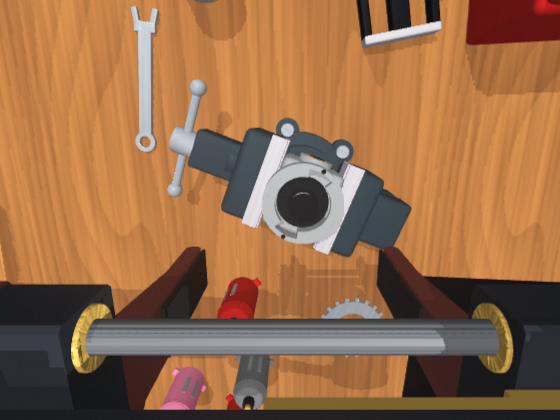

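View pics/wb.png

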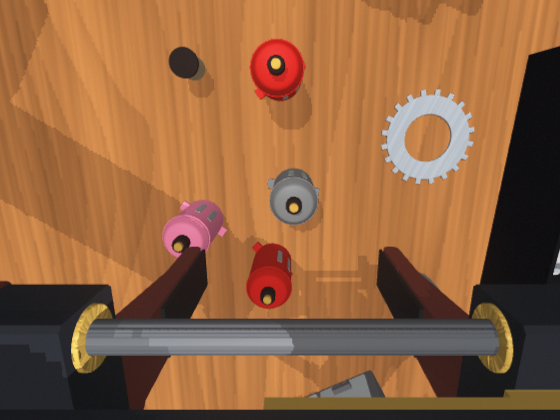

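Run:
```python
from h import *
im=pickle.load(open("pics/wv.pkl","rb"))
a=cv2.resize(im["frame"][105:285,190:420],None,fx=3.4,fy=3.4,interpolation=cv2.INTER_CUBIC);cv2.imwrite("pics/wvc.png",a)
W=world(im);d=im["depth"];z=W[...,2]
m=(z>.150)&(z<.166)&(np.hypot(W[...,0]-.548,W[...,1]-.024)<.055)
print("ztop",np.median(z[m]),m.sum())
# outer edge: contour of filled mask
mm=((z>.150)&(np.hypot(W[...,0]-.548,W[...,1]-.024)<.055)).astype(np.uint8)
mm=cv2.morphologyEx(mm,cv2.MORPH_OPEN,np.ones((3,3)))
cs,_=cv2.findContours(mm,0,cv2.CHAIN_APPROX_NONE);c=max(cs,key=cv2.contourArea)[:,0]
z0=np.median(z[m]);K=im["camera_matrix"];V=im["view"];R=V[:3,:3];C=-R.T@V[:3,3]
def onz(u,v,z0):
    r=R.T@np.array([(u-K[0,2])/K[0,0],-(v-K[1,2])/K[1,1],-1]);return C+r*(z0-C[2])/r[2]
P=np.array([onz(u,v,z0) for u,v in c]);print("collar",circ(P[:,:2]),circ(P[:,:2],.038))
cap=(z>.165)&(z<.176);print("cap z",np.median(z[cap]),cap.sum(),W[cap].mean(0))
cen=circ(P[:,:2])[0][:2]
# dark on ring
g=im["frame"].max(-1)
rr=[]
for v in range(150,260):
    for u in range(250,360):
        p=onz(u,v,z0)-[*cen,0];r=np.hypot(*p[:2])
        if .0335<r<.0365 and g[v,u]<110: rr.append((u,v,int(g[v,u]),round(r,4),round(float(np.degrees(np.arctan2(p[1],p[0]))),1)))
print(rr)
# jaw plates: light pixels at z~.125
f=im["frame"].astype(int)
pl=(abs(z-.125)<.004)&(f.min(-1)>170)&(np.hypot(W[...,0]-cen[0],W[...,1]-cen[1])<.09)
Q=W[pl][:,:2];print(pl.sum())
if pl.sum()>20:
    rel=Q-cen
    best=None
    for yaw in np.arange(-60,60,.5):
        a=np.radians(yaw);x=rel@[np.cos(a),np.sin(a)]
        s=x[x>0].std()+x[x<0].std()
        if best is None or s<best[0]:best=(s,yaw,x[x>0].mean(),x[x<0].mean())
    print("jaw yaw",best)
```

```text
ztop 0.15741368287024768 2729
collar (array([ 0.54575842, -0.48041221,  0.39654564]), np.float64(0.05127892241440768)) (array([ 0.53667475, -0.1356575 ]), np.float64(0.13847320358894347))
cap z 0.1694205041625872 635 [0.55778891 0.02059064 0.16942295]
[]
0
```

View pics/wvc.png

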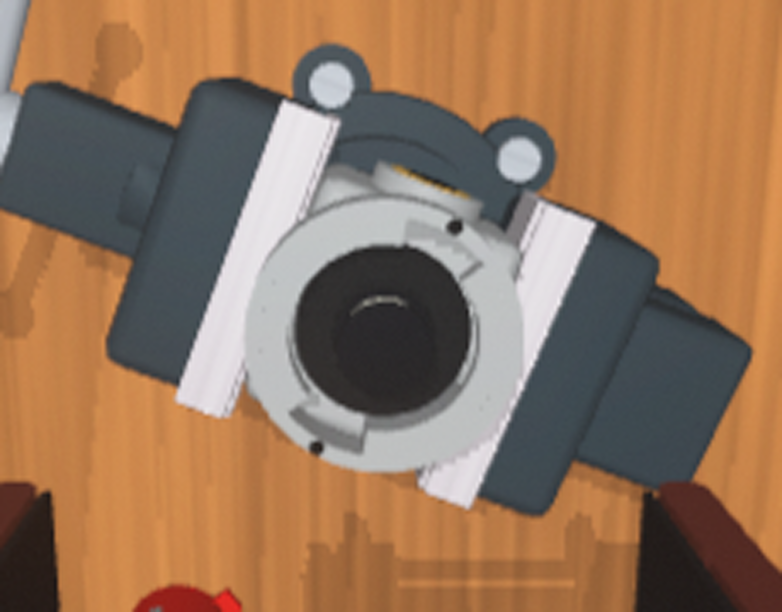

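Run:
```python
from h import *
im=pickle.load(open("pics/wv.pkl","rb"))
W=world(im);z=W[...,2]
K=im["camera_matrix"];V=im["view"];R=V[:3,:3];C=-R.T@V[:3,3]
def onz(u,v,z0):
    r=R.T@np.array([(u-K[0,2])/K[0,0],-(v-K[1,2])/K[1,1],-1]);return C+r*(z0-C[2])/r[2]
z0=.1574
m=((z>.153)&(z<.161)&(np.hypot(W[...,0]-.555,W[...,1]-.021)<.05)).astype(np.uint8)
cs,_=cv2.findContours(m,0,cv2.CHAIN_APPROX_NONE);c=max(cs,key=cv2.contourArea)[:,0]
P=np.array([onz(u,v,z0) for u,v in c]);print("collar",circ(P[:,:2]),circ(P[:,:2],.038))
cen=circ(P[:,:2])[0][:2]
d1=onz(323.8,171.5,z0);d2=onz(282.9,236.8,z0);print("dots",d1,d2,(d1+d2)/2)
e=d1-d2;print("dot dir",np.degrees(np.arctan2(e[1],e[0])),np.hypot(*e[:2]))
cap=((z>.166)&(z<.176)).astype(np.uint8)
cs,_=cv2.findContours(cap,0,cv2.CHAIN_APPROX_NONE);c=max(cs,key=cv2.contourArea)[:,0]
P=np.array([onz(u,v,.1694) for u,v in c]);print("cap",circ(P[:,:2]))
# plates edges
for nm,(p,q) in dict(L=((285,100),(178,402)),L2=((340,118),(222,416)),R2=((596,225),(470,508))).items():
    a=onz(190+p[0]/3.4,105+p[1]/3.4,.125);b=onz(190+q[0]/3.4,105+q[1]/3.4,.125);e=a-b;print(nm,"vise yaw",np.degrees(np.arctan2(e[1],e[0]))-90)
for n in("top","side"):
    t=pickle.load(open(f"pics/{n}0.pkl","rb"));w=world(t);zz=w[...,2]
    m=((zz>.153)&(zz<.161)&(np.hypot(w[...,0]-.555,w[...,1]-.021)<.05))
    mm=m.astype(np.uint8);c=max(cv2.findContours(mm,0,cv2.CHAIN_APPROX_NONE)[0],key=cv2.contourArea)[:,0]
    P=w[c[:,1],c[:,0]];print(n,circ(P[:,:2]),P[:,2].mean())
# bowl
im=pickle.load(open("pics/wb.pkl","rb"));W=world(im);F=im["frame"].astype(int);z=W[...,2]
near=(np.hypot(W[...,0]-.487,W[...,1]+.266)<.04)&((F.max(-1)-F.min(-1))<25)
b=W[near&(z>.02)&(z<.072)];print("bowl",len(b),circ(b[:,:2],.023))
b=W[near&(z>.078)&(z<.09)];print("dome",b.mean(0))
b=W[near&(z>.092)];print("knob",b.mean(0),b[:,2].max())
l=W[near&(z>.001)&(z<.009)];print(l.round(4).tolist())
cv2.imwrite("pics/wbc.png",cv2.resize(im["frame"][150:240,240:350],None,fx=6,fy=6,interpolation=2))
K=im["camera_matrix"];V=im["view"];R=V[:3,:3];C=-R.T@V[:3,3]
```

```text
collar (array([0.55782728, 0.02025802, 0.03765274]), np.float64(0.00023835157039359115)) (array([0.55782227, 0.0202529 ]), np.float64(0.00037983999137316307))
dots [0.57687445 0.05090841 0.1574    ] [ 0.53969676 -0.01090562  0.1574    ] [0.55828561 0.02000139 0.1574    ]
dot dir 58.975433550954804 0.0721329026176468
cap (array([0.55779157, 0.02046818, 0.0123843 ]), np.float64(0.00021793535756450865))
L vise yaw -20.723452842725663
L2 vise yaw -22.14960412200898
R2 vise yaw -21.239212948253098
top (array([0.55536863, 0.02260597, 0.03519734]), np.float64(0.003704478795532644)) 0.15702828061308208
side (array([0.55572352, 0.02145654, 0.0373474 ]), np.float64(0.000656073195700808)) 0.15624793896304648
bowl 224 (array([ 0.48915178, -0.26862036]), np.float64(0.00020536483123007073))
dome [ 0.48897487 -0.26657738  0.08283452]
knob [ 0.48697539 -0.24120846  0.33204708] 0.348912400887855
[[0.4847, -0.2461, 0.0065], [0.4858, -0.246, 0.0074], [0.487, -0.246, 0.0078], [0.4881, -0.246, 0.0077], [0.4892, -0.2458, 0.0087], [0.4904, -0.2459, 0.0081], [0.4915, -0.2459, 0.0079], [0.4926, -0.2462, 0.00
[... 1491 characters left out ...]
.0031], [0.465, -0.2661, 0.0041], [0.4604, -0.2672, 0.0045], [0.4615, -0.2672, 0.0046], [0.4627, -0.2673, 0.0044], [0.4639, -0.2671, 0.0055], [0.465, -0.2671, 0.005], [0.465, -0.2685, 0.0041], [0.5136, -0.2683, 0.005], [0.5148, -0.2683, 0.0047], [0.516, -0.2686, 0.0033], [0.5173, -0.2689, 0.0016], [0.5148, -0.2696, 0.0042], [0.516, -0.2697, 0.0036], [0.5171, -0.2696, 0.004], [0.5183, -0.2695, 0.0047], [0.5159, -0.2706, 0.005], [0.5171, -0.2705, 0.0054], [0.5184, -0.2709, 0.0032], [0.5159, -0.2717, 0.0054], [0.5171, -0.2717, 0.0055], [0.5161, -0.2732, 0.0038], [0.5171, -0.2729, 0.0054], [0.5183, -0.2731, 0.0045], [0.5173, -0.2744, 0.0037], [0.5173, -0.2755, 0.0041], [0.5173, -0.2767, 0.0042]]
```

View pics/wbc.png

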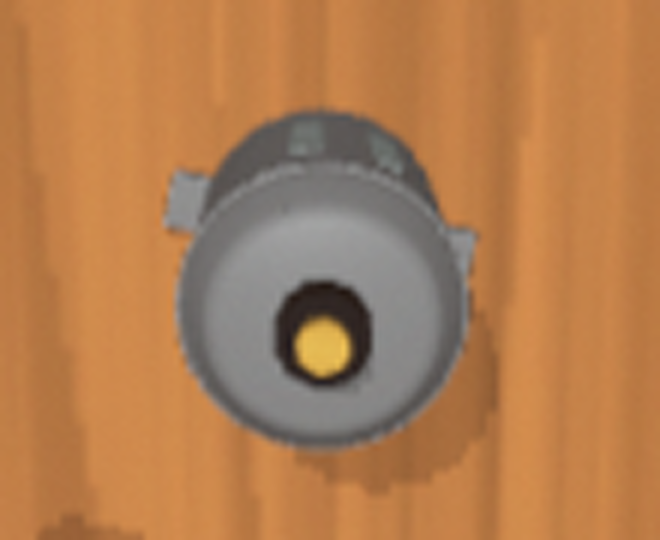

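The chosen bowl is grey with lugs at crop (185,200) and (465,245), so it is the right one. Its yaw is about -11°. The slot dots at wrist (324,171) and (283,237) put the vise yaw at about -21°. The wrist and fixed cameras differ by about 2 mm, so I'll take a half-turned wrist view to cancel the wrist camera's bias.

Run:
```python
from bench import *
from h import *
move_to([.487,-.266,.24],qd(-90))
im=get_image("wrist");pickle.dump(im,open("pics/wb2.pkl","wb"))
s=state();print(s["time"],s["ee_pos"],s["ee_rot"])
for f in("wb","wb2"):
    im=pickle.load(open(f"pics/{f}.pkl","rb"));W=world(im);F=im["frame"].astype(int);z=W[...,2]
    sat=F.max(-1)-F.min(-1)
    near=(np.hypot(W[...,0]-.487,W[...,1]+.266)<.04)&(sat<25)
    b=W[near&(z>.015)&(z<.072)];print(f,"bowl",len(b),circ(b[:,:2],.023))
    mm=(near&(z>.05)&(z<.11))
    n2=(np.hypot(W[...,0]-.4865,W[...,1]+.2665)<.1)
    b=W[(np.hypot(W[...,0]-.455,W[...,1]+.35)<.04)&(sat>60)&(z>.02)&(z<.072)];print("red2",len(b),circ(b[:,:2],.023))
    b=W[(np.hypot(W[...,0]-.463,W[...,1]+.148)<.04)&(sat>60)&(z>.02)&(z<.072)];print("red1",len(b),circ(b[:,:2],.023))
    l=W[near&(z>.002)&(z<.007)]
    r=l[:,:2]-[.4885,-.2675];k=np.hypot(*r.T)>.0255;r=r[k];print("lug ang",np.degrees(np.median((np.arctan2(r[:,1],r[:,0])%np.pi))),k.sum(), [np.degrees(np.median(np.arctan2(q[:,1],q[:,0]))) for q in (r[r[:,0]>0],-r[r[:,0]<0])])
    b=W[(z>-.02)&(z<.02)];print("benchz",np.median(b[:,2]))
```

```text
6.5667 [ 0.48702361 -0.26595079  0.24000223] [-1.27426260e-06  7.07237523e-01 -7.06976015e-01 -1.87813721e-05]
wb bowl 244 (array([ 0.48914566, -0.2686344 ]), np.float64(0.00019748003070002215))
red2 595 (array([ 0.46363196, -0.36036233]), np.float64(0.00022731602062177797))
red1 76 (array([ 0.47431822, -0.14954038]), np.float64(0.00019605332946029698))
lug ang 171.28888390374934 44 [np.float64(-6.5760412388952325), np.float64(-10.3957644908743)]
benchz 0.00016807754067209437
wb2 bowl 234 (array([ 0.48923156, -0.26792758]), np.float64(0.00020441291276726583))
red2 23 (array([ 0.46411583, -0.35956683]), np.float64(0.00036936368265959486))
red1 658 (array([ 0.47451901, -0.14872861]), np.float64(0.0002394245369920328))
lug ang 168.12377951781005 56 [np.float64(-13.731193483285415), np.float64(-5.1111657036731515)]
benchz 0.00014950718568043948
```

Run:
```python
from bench import *
from h import *
B=[.4892,-.2683]
move_to([*B,.17],qd(90))
move_l([*B,.047],.12)
f0=np.array(state()["ft_force"])
close(); hold(.2)
s=state();print("gap",s["finger_gap"],s["time"])
move_l([*B,.25],.2)
hold(.15);s=state();print("gap",s["finger_gap"],s["time"],f0,s["ft_force"],s["moment"])
cv2.imwrite("pics/lift_side.png",get_image("side")["frame"])
```

```text
gap 0.04592757099947308 11.3167
gap 0.04579741262006534 12.6333 [-0.79363663 -0.52547282  0.09912947] [ 0.50277114  0.21842599 -2.62424237] [-0.04541732 -0.04728563 -0.01653691]
```

View pics/lift_side.png

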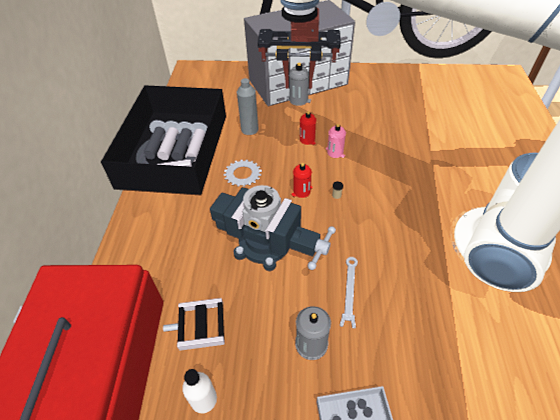

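Run:
```python
from bench import *
from h import *
H=[.5578,.0205]
move_to([*H,.245],qd(161))
hold(.2);s=state();print(s["time"],s["ft_force"],s["joint_pos"].round(2),s["ee_pos"])
a=[]
for n,c in (("side",(150,270,190,330)),("top",(150,270,200,340))):
    im=get_image(n);pickle.dump(im,open(f"pics/{n}1.pkl","wb"))
    a.append(cv2.resize(im["frame"][c[0]:c[1],c[2]:c[3]],(700,600),interpolation=2))
    cv2.imwrite(f"pics/{n}1.png",a[-1])
```

```text
14.025 [-0.62928013 -1.27356135 -1.90731288] [-0.03 -0.02  1.32 -0.    1.84 -1.26] [0.55784352 0.01924813 0.24497993]
```

View pics/side1.png

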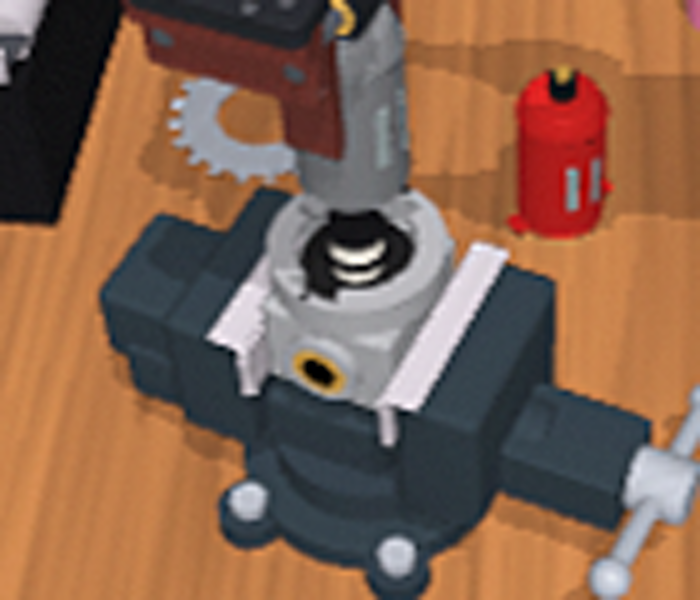

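```bash
cat >> h.py <<'E'
def line(tag,s,f0):
    print(tag,"t%.2f"%s["time"],"pos",(s["ee_pos"]*1000).round(1),"F",(s["ft_force"]-f0).round(1),"M",s["moment"].round(2),"gap %.1f"%(s["finger_gap"]*1000))
E
python3 - <<'E'
from bench import *
from h import *
H=[.5578,.0205]
s=state();f0=s["ft_force"].copy();line("a",s,f0)
move_l([*H,.225],.15);s=state();line("b",s,f0)
for z in (.219,.213,.208,.204,.201,.198,.196):
    move_l([*H,z],.04);s=state();line(z,s,f0)
    if abs((s["ft_force"]-f0)[2])>6 or np.hypot(*(s["ft_force"]-f0)[:2])>8:print("contact");break
im=get_image("side");cv2.imwrite("pics/side2.png",cv2.resize(im["frame"][150:270,190:330],(700,600),interpolation=2))
E
```

```text
a t14.12 pos [557.8  19.6 245. ] F [0. 0. 0.] M [ 0.01 -0.11  0.02] gap 45.7
b t14.41 pos [557.2  20.3 223.8] F [-1.4  1.6  0.6] M [-0.01 -0.17  0.03] gap 45.8
0.219 t14.71 pos [557.8  20.5 219.1] F [-0.7  1.4  0.1] M [ 0.08 -0.14 -0.03] gap 45.7
0.213 t15.01 pos [557.6  20.6 212.6] F [-0.3  1.   0.6] M [ 0.05 -0.15 -0.01] gap 45.8
0.208 t15.28 pos [557.6  20.5 207.5] F [-0.5  1.3  0.9] M [ 0.05 -0.12  0.01] gap 45.6
0.204 t15.53 pos [557.6  20.5 203.6] F [-0.9  1.5 -0.1] M [ 0.01 -0.16  0.01] gap 45.8
0.201 t15.78 pos [557.7  20.5 200.7] F [-0.1  1.9 -0.8] M [ 0.04 -0.13 -0.04] gap 45.5
0.198 t16.03 pos [557.7  20.5 197.7] F [-1.4  2.2 -0.3] M [ 0.01 -0.13 -0.04] gap 45.9
0.196 t16.28 pos [557.7  20.5 195.8] F [-0.4  0.4  0.4] M [ 0.02 -0.15  0.02] gap 45.4
```

View pics/side2.png

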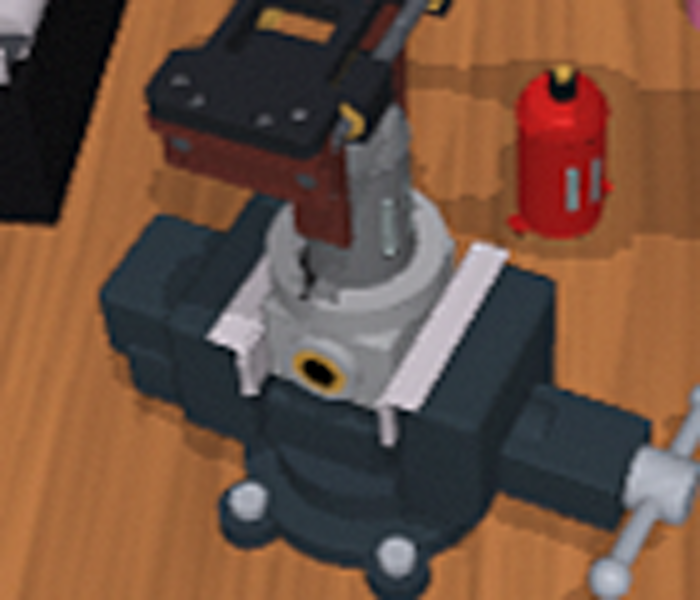

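The lugs are in the slots, about 8 mm below the collar's top with no contact force. Now I'll feel for the seal.

Run:
```python
from bench import *
from h import *
H=[.5578,.0205]
f0=np.array([-.9,0.2,-1.9])
z=.195
while z>.185:
    move_l([*H,z],.02);hold(.08);F=[]
    for _ in range(4): F.append(state()["ft_force"]);hold(.02)
    s=state();s["ft_force"]=np.mean(F,0);line(round(z,4),s,f0)
    fz=(s["ft_force"]-f0)[2]
    if abs(fz)>14.2 : break
    z-=.001
```

```text
0.195 t16.73 pos [557.8  20.5 195. ] F [ 1.2 -0.3 -0.1] M [ 0.06 -0.15 -0.02] gap 45.7
0.194 t17.13 pos [557.9  20.5 194.5] F [-0.1 -0.4  4.6] M [0.02 0.15 0.03] gap 45.5
0.193 t17.53 pos [557.9  20.5 193.4] F [-0.8 -0.1  7. ] M [-0.04  0.23 -0.02] gap 45.5
0.192 t17.93 pos [557.9  20.5 192.8] F [-1.5 -0.   8.2] M [-0.06  0.34 -0.06] gap 45.4
0.191 t18.33 pos [557.9  20.5 192.1] F [-1.4  0.   9.6] M [-0.    0.42  0.01] gap 45.3
0.19 t18.73 pos [558.   20.5 191.5] F [-2.3 -0.1 11.2] M [-0.01  0.5   0.04] gap 45.9
0.189 t19.13 pos [558.   20.5 190.8] F [-3.  -0.3 11.9] M [-0.04  0.59 -0.02] gap 45.5
0.188 t19.53 pos [558.   20.4 190.2] F [-3.2 -0.5 13. ] M [ 0.02  0.68 -0.01] gap 45.6
0.187 t19.93 pos [558.   20.5 189.5] F [-3.3 -0.4 14.5] M [0.   0.82 0.03] gap 45.3
```

Contact came at TCP 194.7 mm. It is now pushed 5.2 mm at 14.5 N, which matches the spring law, so the grip hasn't slipped. Next is the clockwise twist in small steps.

Run:
```python
from bench import *
from h import *
H=[.5575,.0205]
f0=np.array([-.9,0.2,-1.9])
for a in (156,150,143,136,129,122,115,108):
    move_to([*H,.187],qd(a));hold(.06);F=[];M=[]
    for _ in range(3): s=state();F.append(s["ft_force"]);M.append(s["moment"]);hold(.02)
    s=state();s["ft_force"]=np.mean(F,0);s["moment"]=np.mean(M,0);line(a,s,f0)
    fr=s["ft_force"]-f0
    if abs(s["moment"][2])>.5 or np.hypot(fr[0],fr[1])>12: print("STOP");break
```

```text
156 t20.29 pos [558.3  20.5 189.7] F [-1.  -0.3 14.6] M [-0.    0.39 -0.15] gap 45.2
150 t20.65 pos [558.5  20.5 189.8] F [ 0.2 -0.1 14.2] M [-0.01  0.25 -0.16] gap 45.4
143 t21.01 pos [558.6  20.5 189.8] F [ 0.6 -0.  14. ] M [-0.02  0.14 -0.13] gap 45.4
136 t21.37 pos [558.7  20.5 189.8] F [ 0.3  0.  14. ] M [-0.06  0.12 -0.12] gap 45.4
129 t21.73 pos [558.7  20.5 189.8] F [ 0.4 -0.1 13.6] M [-0.01  0.08 -0.17] gap 45.7
122 t22.08 pos [558.7  20.5 189.8] F [ 0.5  0.1 14. ] M [-0.05  0.09 -0.11] gap 45.9
115 t22.44 pos [558.7  20.4 189.9] F [ 1.2 -0.3 14.2] M [-0.06  0.11 -0.11] gap 45.5
108 t22.80 pos [558.7  20.5 189.8] F [ 0.5  0.  13.6] M [-0.05  0.14 -0.13] gap 45.6
```

Run:
```python
from bench import *
from h import *
H=[.5575,.0205]
f0=np.array([-.9,0.2,-1.9])
for a in (102,96,91,87,84,82,80,78,76,74,72,70,68):
    move_to([*H,.187],qd(a));hold(.06);F=[];M=[]
    for _ in range(3): s=state();F.append(s["ft_force"]);M.append(s["moment"]);hold(.02)
    s=state();s["ft_force"]=np.mean(F,0);s["moment"]=np.mean(M,0)
    q=s["ee_rot"];line((a,round(np.degrees(2*np.arctan2(q[2],q[1])),1)),s,f0)
    fr=s["ft_force"]-f0
    if abs(s["moment"][2])>.4 or np.hypot(fr[0],fr[1])>12: print("STOP");break
```

```text
(102, np.float64(102.0)) t23.16 pos [558.7  20.5 189.9] F [ 0.2 -0.2 14.1] M [-0.05  0.13 -0.12] gap 45.7
(96, np.float64(96.0)) t23.52 pos [558.7  20.4 189.8] F [ 0.9 -0.1 14. ] M [-0.04  0.14 -0.14] gap 45.6
(91, np.float64(91.0)) t23.88 pos [558.7  20.4 189.8] F [ 0.9 -0.8 14. ] M [-0.04  0.1  -0.13] gap 45.8
(87, np.float64(87.0)) t24.23 pos [558.7  20.4 189.8] F [ 0.4 -0.5 14.3] M [-0.03  0.15 -0.11] gap 45.7
(84, np.float64(84.0)) t24.59 pos [558.7  20.4 189.8] F [ 0.8  0.1 13.9] M [-0.03  0.15 -0.1 ] gap 45.5
(82, np.float64(82.0)) t24.95 pos [558.7  20.5 189.8] F [ 0.8 -0.3 14.3] M [-0.07  0.15 -0.03] gap 45.5
(80, np.float64(80.0)) t25.31 pos [558.7  20.4 189.8] F [ 0.8 -0.6 14. ] M [-0.05  0.19 -0.04] gap 45.8
(78, np.float64(78.0)) t25.67 pos [558.7  20.4 189.8] F [ 0.3 -0.3 14.4] M [-0.07  0.23 -0.03] gap 45.3
(76, np.float64(76.0)) t26.02 pos [558.5  20.2 189.8] F [-0.  -1.3 14.3] M [-0.25  0.36  0.29] gap 45.5
(74, np.float64(74.1)) t26.38 pos [558.6  20.6 189.8] F [-0.  -0.3 14.1] M [0.01 0.2  0.51] gap 45.7
STOP
```

The stop was met at about 77° (expected 78°), with the moment rising. Now I'll relax the twist and let the seal lift the bowl slowly into the pocket, watching the force.

Run:
```python
from bench import *
from h import *
H=[.5577,.0205]
f0=np.array([-.9,0.2,-1.9])
for a,z in ((77.5,.187),(77.5,.188),(78,.189),(78,.190),(78,.191),(78,.192),(78,.193),(78,.1935)):
    move_to([*H,z],qd(a));hold(.06);F=[];M=[]
    for _ in range(3): s=state();F.append(s["ft_force"]);M.append(s["moment"]);hold(.02)
    s=state();s["ft_force"]=np.mean(F,0);s["moment"]=np.mean(M,0)
    q=s["ee_rot"];line((a,z,round(np.degrees(2*np.arctan2(q[2],q[1])),1)),s,f0)
    if (s["ft_force"]-f0)[2]<3: print("STOP");break
```

```text
(77.5, 0.187, np.float64(77.5)) t26.74 pos [558.8  20.6 189.8] F [-0.  -0.1 13.5] M [0.05 0.21 0.13] gap 45.5
(77.5, 0.188, np.float64(77.5)) t27.10 pos [558.8  20.6 190.4] F [ 0.6 -0.3 12.8] M [0.05 0.07 0.12] gap 45.4
(78, 0.189, np.float64(78.0)) t27.46 pos [558.8  20.6 191.1] F [ 1.1 -0.  11.7] M [ 0.08 -0.03 -0.04] gap 45.6
(78, 0.19, np.float64(78.0)) t27.82 pos [558.8  20.6 191.7] F [ 1.5  0.2 10.2] M [ 0.03 -0.16 -0.03] gap 45.5
(78, 0.191, np.float64(78.0)) t28.18 pos [558.8  20.6 192.4] F [ 1.8 -0.   9.1] M [ 0.07 -0.27 -0.08] gap 45.6
(78, 0.192, np.float64(78.0)) t28.53 pos [558.8  20.6 193. ] F [ 2.9 -0.3  7.7] M [ 0.06 -0.4  -0.07] gap 45.7
(78, 0.193, np.float64(78.0)) t28.89 pos [558.4  20.6 193.5] F [4.1 0.  7. ] M [ 0.05 -0.71  0.  ] gap 45.4
(78, 0.1935, np.float64(78.0)) t29.25 pos [557.8  20.5 193.6] F [3.5 0.2 6.6] M [ 0.01 -0.84 -0.02] gap 45.5
```

Run:
```python
from bench import *
from h import *
H=[.5577,.0205]
f0=np.array([-.9,0.2,-1.9])
def m(tag):
    hold(.06);F=[]
    for _ in range(3): s=state();F.append(s["ft_force"]);hold(.02)
    s=state();s["ft_force"]=np.mean(F,0);line(tag,s,f0)
move_to([*H,.1955],qd(78));m("tug")
move_to([*H,.1937],qd(78));m("back")
gripper_open();hold(.3);m("open")
move_l([*H,.27],.12);m("up")
move_to([.50,.02,.36],qd(78))
for n in("side","top","wrist"):
    im=get_image(n);pickle.dump(im,open(f"pics/{n}3.pkl","wb"));cv2.imwrite(f"pics/{n}3.png",im["frame"])
s=state();print(s["time"])
```

```text
tug t29.61 pos [557.7  20.5 193.8] F [6.8 0.4 0.2] M [ 0.04 -1.33 -0.07] gap 45.5
back t29.97 pos [557.6  20.5 193.7] F [4.3 0.2 5. ] M [ 0.03 -0.81  0.02] gap 46.0
open t31.18 pos [557.7  20.5 193.7] F [ 0.4 -0.4  2. ] M [-0.02 -0.06 -0.06] gap 88.3
up t32.08 pos [557.4  20.5 268.6] F [0.9 0.3 1.7] M [-0.02 -0.02  0.02] gap 87.9
32.7333
```

View pics/wrist3.png

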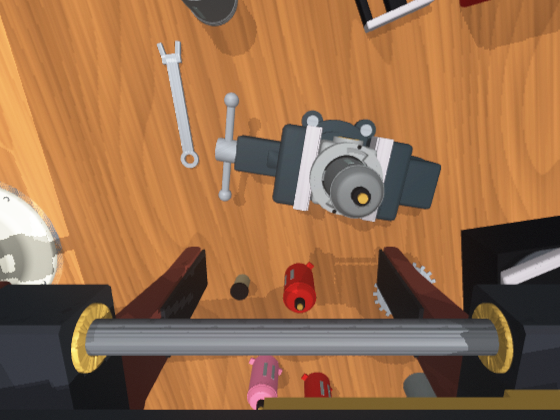

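View pics/side3.png

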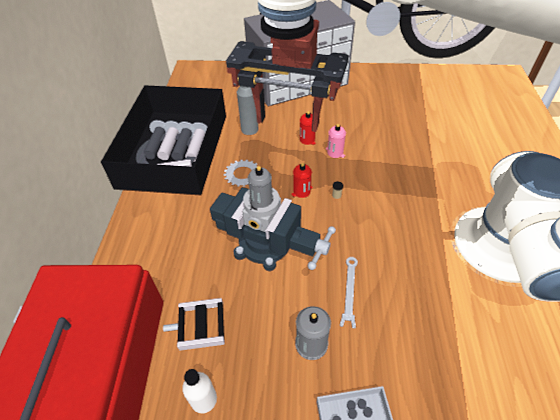

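Run:
```python
from h import *
for n in("side","top","wrist"):
    im=pickle.load(open(f"pics/{n}3.pkl","rb"));W=world(im);z=W[...,2]
    near=np.hypot(W[...,0]-.5577,W[...,1]-.0205)<.04
    b=W[near&(z>.17)&(z<.215)];t=W[near&(z>.238)&(z<.26)];t2=W[near&(z>.222)&(z<.236)]
    print(n,len(b),circ(b[:,:2],.023),"knob",t.mean(0).round(4),np.percentile(t[:,2],95),"dome max",np.percentile(t2[:,2],95))
    lo=W[near&(z>.165)&(z<.185)];hi=W[near&(z>.195)&(z<.215)]
    print("tilt",circ(lo[:,:2],.023)[0],circ(hi[:,:2],.023)[0])
s=pickle.load(open("pics/side3.pkl","rb"))["frame"];w=pickle.load(open("pics/wrist3.pkl","rb"))["frame"]
cv2.imwrite("pics/f.png",np.hstack([cv2.resize(s[155:255,215:315],(400,400),interpolation=2),cv2.resize(w[120:230,295:405],(400,400),interpolation=2)]))
```

```text
side 339 (array([0.5558467 , 0.02011042]), np.float64(0.0006344684240996637)) knob [0.5553 0.023  0.2425] 0.24639960170361974 dome max 0.23291979227550302
tilt [0.55579075 0.02025333] [0.55584649 0.02001607]h.py:14: RuntimeWarning: Mean of empty slice.
  c0=p.mean(0)
  ret = um.true_divide(
Traceback (most recent call last):
  File "h.py", line 19, in circ
    s=least_squares(f,q0,loss='soft_l1',f_scale=.001); return s.x,np.abs(s.fun).mean()
ValueError: Initial guess is outside of provided bounds
```

Run:
```python
from h import *
im=pickle.load(open("pics/wrist3.pkl","rb"));W=world(im);z=W[...,2]
near=np.hypot(W[...,0]-.5577,W[...,1]-.0205)<.04
t=W[near&(z>.238)&(z<.26)];t2=W[near&(z>.222)&(z<.236)]
print("knob",t.mean(0),np.percentile(t[:,2],95),"dome",np.percentile(t2[:,2],95))
s=pickle.load(open("pics/side3.pkl","rb"))["frame"];w=im["frame"]
cv2.imwrite("pics/f.png",np.hstack([cv2.resize(s[155:255,215:315],(400,400),interpolation=2),cv2.resize(w[120:230,295:405],(400,400),interpolation=2)]))
```

```text
knob [0.55710939 0.02050322 0.24275218] 0.24628183402889475 dome 0.23147395043768906
```

View pics/f.png

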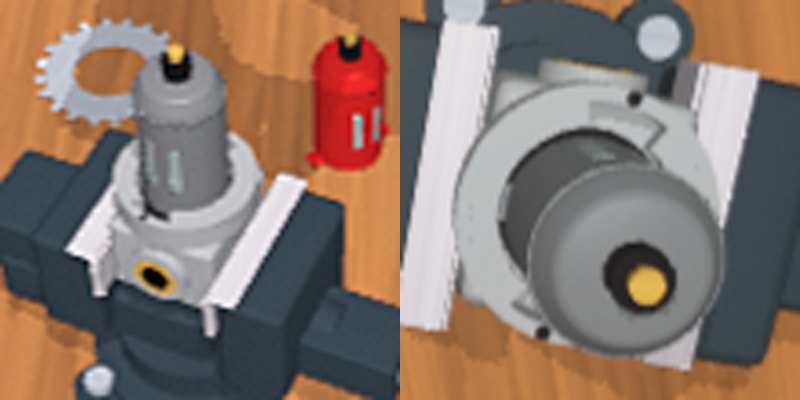

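The slots are empty, with no lug at the dots. The sight slots face the brass-port side (vise ±y), and the bowl stands upright with its dome at 231 mm (231 mm expected when locked). Handing in.

```bash
python3 -c "
from bench import *
print(state()['time']);job_done()"
```

```text
32.7333
the job is handed in; nothing more can be done
```

The bowl is refitted in the head and locked, and I handed the job in at 32.7 s with the gripper open and clear. I took the small grey bowl with two lugs, lowered it over the element with its lugs in the slots, and pressed the seal down 5.2 mm (14.5 N). I then twisted it clockwise about 84° to the stop, let the spring lift it into the pockets, and released it.

**Lock:** It rose about 3 mm past the ledge height with 7 N of seal force left, about 1.3 mm of seal. A light upward tug did not lift it.

**Final pictures:** The bowl stands upright, the slots are empty, and the sight slots line up with the vise's y. The dome is at 231 mm, as expected when locked. The other things I could see looked unmoved, but I did not measure them again.

**Disagreements:**
- The fixed cameras put the bowl and the head about 2 mm from where the wrist camera did. I used the wrist values, which a half-turned second view of the bowl confirmed to within 0.7 mm.
- A side force of up to 7 N showed during the tug and was gone after release.
- One check script crashed on an empty selection, so the tilt was measured only in the side view. That showed no tilt.

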